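# Open the child-proofed drawer by its concealed catch

### The arm

A 6-joint arm with a two-finger parallel gripper is mounted at the origin on the work surface. World frame = base frame: x ahead of the robot, y to its left, z up, the work surface at z = 0. Lengths are in m, angles in rad, forces in N, time in s.
With the tool pointing down it reaches from about 0.35 to 0.85 m from the base axis. Payload 8.1 kg.
Tool frame: the origin (TCP) lies midway between the tips of the shut fingers; the grasp point (between the pads) lies 19 mm behind it; z points along the fingers, y is the direction in which the jaws open and shut (so a half turn about z gives the same grasp; the last joint's range is limited). The gripper opens to 93 mm and grips with 3 to 60 N. Pads are 15 mm wide; open, the fingers measure 128 mm over their backs; the gripper's body (75 mm by 188 mm) begins 65 mm behind the grasp point.
Start: joints at [-1.185, 0.13, 1.488, -0, 1.523, -0.085], TCP at [0.272, -0.535, 0.219] pointing down, gripper open.
Joint ranges: [-2.96, 2.96], [-0.89, 2.26], [0.02, 2.5], [-1.34, 4.48], [0, 2.73], [-2.66, 2.66]. Speed limits (rad/s): [2.39, 2.39, 2.79, 3.14, 3.14, 3.14].

### API

Orientations are given as a rotation vector (axis times angle).
In Python, from plant import robot gives the robot as it stands. The module is installed in compiled form; this text tells all that it offers.
- The arm moves only by the shell command python3 -m pendant 'ROWS' [FORCE]. ROWS is JSON, a list of rows, each an object with "translation": the shift along the tool's x, y, z in mm, a list of three; "twist": the turn, a rotation vector about the tool's x, y, z in rad, a list of three; "grip": the opening, from -1 (shut) to 1 (fully open). A call has exactly 10 rows; each row shifts and turns the pose as measured when the row begins, along the tool's axes as they then stand; what a row does not reach is not made up. A row lasts 1/10 s, in which the tool goes at most 50 mm and 8.59 degrees, less where a joint would pass 70% of its speed; a pose out of reach is approached as far as the arm can. A call is refused whole if a number of a shift passes 50 or a number of a turn 0.15, either way. A call with a gripper value outside its range is refused whole. The fingers move at their own pace and stop on an object; FORCE is the grip in N (left out, the last holds). Time passes only in rows, so rows that do not move let the fingers close, or fill a call up. It gives the time, the measured TCP pose, the force and the opening at its end, in the units of the state.
- robot.read_state(): the state, without advancing time (a new reading comes with each control period).
- robot.read_camera(name): name is "scene" or "top" or "wrist"; returns (picture, depth): 480x640x3 uint8, red, green, blue; 480x640 float32, m along the optical axis (not along the pixel's ray), 0 where there is no reading.
- robot.camera_info(name): a dict with "vertical_fov" (degrees; the focal length in pixels is half the picture's height over the tangent of half this angle, whatever the lens; pixels are square), "cx", "cy" (the principal point, pixels), "cam_to_world" (4x4, takes a point from camera to world coordinates). Camera axes: x right, y up, looking along -z (the intrinsics and any distortion apply to the point x, -y, -z); pixel columns grow to the right and rows downward; lengths in m; the calibration is good to about 2 mm. A picture is of the moment at which its call begins: read the wrist's pose just before it. camera_info takes no time and is no camera call; for the wrist camera it gives the pose at the moment of the call.
- robot.close_job(): hands the job in, once; it reports no verdict.
The state is a dict: "t": time; "q": joint angles; "dq": joint speeds; "joint_torque": joint torques, N m; "tool_pos": TCP position; "orientation": TCP orientation; "force": force on the tool from outside, world axes, zero at the start; "wrist_torque": the same for the moment, N m; "opening": finger opening in m.
Only numpy, scipy, OpenCV 4.12 (cv2) and the standard library are available. Lean on these libraries where they do the work, as an engineer would, in place of code of your own. Each camera call takes 0.05 s, during which the arm holds its last target. There are 200 camera calls.

### The job

Open the child-proofed drawer of the small cream drawer unit. Its catch is out of sight in a finger recess somewhere along the rail under the front edge of the top board: feel along the rail for it with light pressure, push the catch in so that the drawer springs ajar by itself, then take the drawer's handle, draw the drawer fully out and let go. Leave everything else on the table and on the unit where it stands.

Things in the scene. Friction and masses are not known exactly. Their poses are not given: they have to be found in the camera images.
- cupboard: Small cream drawer unit on the table, 400 wide (y), 220 deep (x), 190 high: brown wooden top board, under it a rail, under that one drawer. Origin: centre of its underside; +x from its front to its back, y along its front, z up. Top board 18 thick, front edge at x = -115, z 172 to 190: it overhangs the rail by 5. Drawer front flush below the rail, z 24 to 113.
- rail_mid (a point): Middle of the rail's flat fixed front face, at (-110, 0, 138) of cupboard, same axes. The face runs y -196 to 196, z -23 to 34 from here, the board's overhang at its top. Hidden in it: one finger recess, 40 wide (y), z -16 to 16, 5 deep, its centre anywhere within 58 either side of here; no reading tells where. The recess's back is the sprung catch plate.
- catch (a joint): Travel of the catch plate into the unit (+x of cupboard), m: 0 at rest, 0.007 fully in. Pushing it takes 5 N at first, 8 to 12 N until the drawer is freed at about 0.0045. It springs back when let go. Shut fingertips leaning 35 to 42 degrees (tips forward), foremost edge level with rail_mid, reach it under the board and clear the drawer passing below.
- drawer (a joint): How far the drawer is out, towards -x of cupboard, m: 0 shut, 0.160 fully out (stop). Locked until the catch is pushed in; then a spring thrusts it out to 0.050 to 0.055 and it waits there, running with about 2 N of drag.
- drawer_handle (a point): Middle of the drawer's straight steel bar handle (bar along y, 130 long, about 10 thick, its middle 35 in front of the drawer front, leaving a 30 gap behind it, 98 above the table, 15 below the top of the drawer front); it moves with the drawer. Axes as cupboard. When the drawer is ajar the bar can be pinched from above or hooked.
- basket: Bystander: open white plastic basket, 130 x 200 x 85, on the back of the unit's top board. Origin under its centre.
- jar: Bystander: glass jar, 64 across, 85 high, on the unit's top board. Origin under its centre.
- saucepan: Bystander: aluminium pot, 170 across, 100 high, on the table. Origin under its centre.
- mug: Bystander: white mug, 80 across, 90 high, on the table in front of the unit's left (+y) end, beside the drawer's path. Origin under its centre.
- cleaner: Bystander: cleaner bottle, 70 across, 200 high, on the table left (+y) of the unit. Origin under its centre.
- colander: Bystander: steel bowl, 170 across, 75 high, on the table right (-y) of the unit. Origin under its centre.
- screwdriver: Bystander: screwdriver lying on the table, right of the drawer's path. Origin under its centre.

How it is judged:
By the outcome, as a careful person would: the job done as asked, in the order asked, and still so for the second after the job is handed in, with the robot touching nothing.
It also fails if it takes over 67 s, if anything falls off the work surface, if the arm or the gripper's body presses on something with over 40 N, if the wrist force passes 120 N, or if a joint passes its speed limit or range.

## Working session

There is one attempt and no reset: what is moved stays moved. The work goes in short steps, Python scripts to look and compute and a shell command to move; the robot and the scene stay as the last step left them, time stands still between calls to the robot, and variables do not carry over. Pictures are saved under pics/ and viewed, about 8 in all and at most 12, crops included, and the job is handed in when it is done.

```bash
mkdir -p pics; cat > h.py <<'E'
import numpy as np,cv2
from plant import robot
from scipy.spatial.transform import Rotation as R
def K(n):
    i=robot.camera_info(n); f=240/np.tan(np.radians(i["vertical_fov"]/2)); return f,i["cx"],i["cy"],np.array(i["cam_to_world"])
def pts(n,d,k=None):
    f,cx,cy,T=k or K(n); v,u=np.mgrid[0:480,0:640]
    P=np.stack([(u-cx)/f*d,-(v-cy)/f*d,-d],-1)
    return P@T[:3,:3].T+T[:3,3]
E
python3 - <<'E'
from h import *
for n in("scene","top"):
    i=robot.camera_info(n);print({k:(np.round(v,3).tolist() if k=="cam_to_world" else v) for k,v in i.items()})
    p,d=robot.read_camera(n);cv2.imwrite(f"pics/{n}0.png",p[...,::-1]);np.savez(f"{n}0.npz",p=p,d=d)
s=robot.read_state();print(s)
E
```

```text
{'vertical_fov': 43.604620492137634, 'cx': 316.38372657660005, 'cy': 246.2451982832175, 'cam_to_world': [[0.251, -0.915, 0.315, 1.082], [0.968, 0.235, -0.091, -0.121], [0.009, 0.328, 0.945, 1.613], [0.0, 0.0, 0.0, 1.0]]}
{'vertical_fov': 44.01468501855288, 'cx': 328.39129653838074, 'cy': 245.6108409130342, 'cam_to_world': [[-0.025, 0.996, -0.081, 0.464], [-1.0, -0.025, 0.0, 0.016], [-0.002, 0.08, 0.997, 1.955], [0.0, 0.0, 0.0, 1.0]]}
{'t': 0.1, 'q': array([-1.18545219e+00,  1.31110804e-01,  1.48915570e+00, -2.93167553e-05,
        1.52298666e+00, -8.53753471e-02]), 'dq': array([-0.00084391,  0.00041199, -0.00087258, -0.00235766, -0.00031651,
        0.0008894 ]), 'joint_torque': array([ 1.30851364e-03, -5.61342287e+01, -4.93095732e+01,  7.70197925e-02,
        2.90865137e-02, -4.41949760e-05]), 'tool_pos': array([ 0.27194889, -0.53426289,  0.21768537]), 'orientation': array([-3.05338766e+00, -7.32217184e-01,  4.34997268e-04]), 'force': array([-0.13079535, -0.24163257,  1.06233669]), 'wrist_torque': array([-0.00127246, -0.0325947 ,  0.01889209]), 'opening': 0.09291806425807714}
```

View pics/scene0.png

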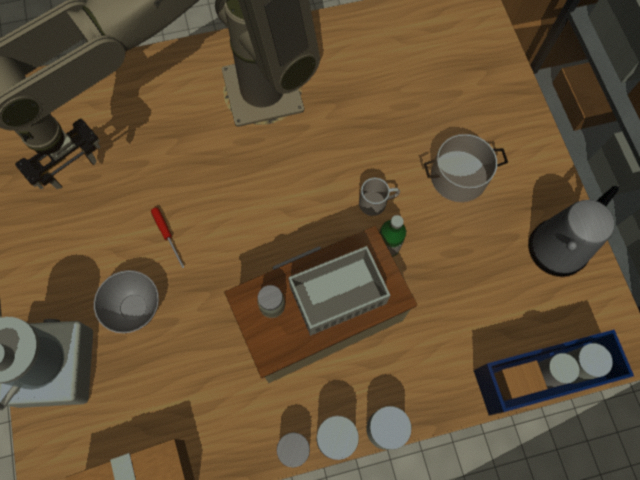

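View pics/top0.png

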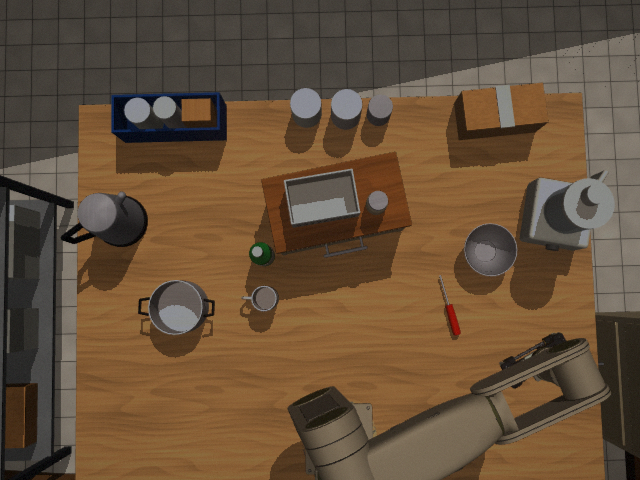

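The top view shows the unit's board at (262–411, 153–252), its front edge running from about (276,252) to (411,226) and the handle at (345,246). The mug is at (264,298), the cleaner at (261,253) and the screwdriver at (450,305). The scene view agrees.

```bash
python3 - <<'E'
from h import *
for n in("scene","top"):
    z=np.load(n+"0.npz");p,d=z['p'],z['d'];P=pts(n,d)
    m=((abs(P[...,2]-.19)<.012)&(d>0)&(P[...,0]>.45)&(P[...,0]<1.1)&(abs(P[...,1])<.4)).astype(np.uint8)
    c=max(cv2.findContours(m,0,2)[0],key=cv2.contourArea)
    m2=np.zeros_like(m);cv2.drawContours(m2,[c],-1,1,-1);m2&=m
    X=P[m2>0]; print(n,"z",np.median(X[:,2]))
    r=cv2.minAreaRect((X[:,:2]*1000).astype(np.float32));print(r,cv2.boxPoints(r).round(1).tolist())
    # heights elsewhere
    for nm,(lo,hi) in dict(obj=(.03,.30)).items():
        m=((P[...,2]>lo)&(P[...,2]<hi)&(d>0)&(P[...,0]>.3)&(P[...,0]<1.0)&(abs(P[...,1])<.6)).astype(np.uint8)
        k,l,s,ce=cv2.connectedComponentsWithStats(m)
        for j in range(1,k):
            if s[j,4]>60:
                X=P[l==j];print(j,s[j].tolist(),X.min(0).round(3),X.max(0).round(3))
    # handle band
    m=(abs(P[...,2]-.1)<.012)&(d>0)&(P[...,0]>.5)&(P[...,0]<.85)&(P[...,1]>-.25)&(P[...,1]<.15)
    X=P[m]; print('handle-ish',len(X),np.median(X,0),X.min(0),X.max(0)) if len(X) else 0
E
```

```text
scene z 0.1897507323497747
((738.24853515625, -7.360687255859375), (232.50840759277344, 417.5594482421875), 10.365272521972656) [[586.2999877929688, 177.10000610351562], [661.5, -233.6999969482422], [890.2000122070312, -191.8000030517578], [815.0, 218.89999389648438]]
1 [424, 134, 79, 65, 1723] [0.35  0.379 0.03 ] [0.522 0.599 0.108]
3 [50, 177, 12, 12, 70] [ 0.3   -0.586  0.219] [ 0.312 -0.571  0.276]
4 [360, 178, 40, 35, 607] [0.416 0.184 0.03 ] [0.498 0.299 0.098]
6 [225, 215, 192, 167, 17444] [ 0.564 -0.231  0.03 ] [0.889 0.263 0.282]
11 [94, 271, 65, 63, 1450] [ 0.506 -0.579  0.03 ] [ 0.677 -0.412  0.083]
16 [476, 338, 106, 36, 595] [0.986 0.348 0.03 ] [1.    0.6   0.138]
17 [101, 439, 84, 34, 1026] [ 0.967 -0.6    0.031] [ 1.    -0.421  0.131]
handle-ish 260 [ 0.60192012 -0.00480109  0.10121583] [ 0.57868042 -0.1019732   0.08810695] [0.84986875 0.14947325 0.1118066 ]
top z 0.19134619138437658
((738.667236328125, -10.058013916015625), (232.99179077148438, 417.07830810546875), 10.426936149597168) [[586.4000244140625, 174.0], [661.7999877929688, -236.1999969482422], [891.0, -194.10000610351562], [815.5, 216.10000610351562]]
1 [459, 118, 63, 20, 912] [ 0.963 -0.6    0.03 ] [ 1.    -0.423  0.133]
2 [139, 125, 87, 15, 894] [0.982 0.347 0.03 ] [1.    0.6   0.144]
3 [261, 152, 151, 106, 10995] [ 0.579 -0.233  0.03 ] [0.886 0.215 0.288]
4 [464, 223, 53, 53, 1052] [ 0.509 -0.58   0.03 ] [ 0.676 -0.412  0.087]
8 [249, 242, 26, 24, 467] [0.56  0.193 0.033] [0.629 0.262 0.213]
11 [143, 280, 72, 55, 892] [0.351 0.377 0.03 ] [0.52  0.599 0.113]
12 [241, 286, 37, 25, 227] [0.418 0.184 0.03 ] [0.493 0.298 0.1  ]
handle-ish 277 [ 0.60345299 -0.03547827  0.10205349] [ 0.57869811 -0.22606018  0.08852387] [0.66670775 0.14921626 0.11162418]
```

```bash
cat >> h.py <<'E'
A=np.radians(10.4);O=np.array([.7385,-.0087,0]);C=R.from_euler('z',A)
c,s_=np.cos(np.radians(38)),np.sin(np.radians(38))
RT=R.from_matrix(C.as_matrix()@np.array([[c,0,s_],[0,-1,0],[s_,0,-c]]))
def st(target=None,rot=RT):
    s=robot.read_state();p=s['tool_pos'];r=R.from_rotvec(s['orientation'])
    print('t %.2f'%s['t'],'cup mm',(C.inv().apply(p-O)*1000).round(1),'F cup',C.inv().apply(s['force']).round(1),'open %.3f'%s['opening'],'twist',(r.inv()*rot).as_rotvec().round(3))
    if target is not None: print('shift tool mm',(r.inv().apply(C.apply(np.array(target)/1000)+O-p)*1000).round(1))
E
python3 -m pendant '[{"translation":[0,0,0],"twist":[0,0,0.145],"grip":-1},{"translation":[0,0,0],"twist":[0,0,0.145],"grip":-1},{"translation":[35,-34,0],"twist":[0,0,0],"grip":-1},{"translation":[35,-34,0],"twist":[0,0,0],"grip":-1},{"translation":[35,-34,0],"twist":[0,0,0],"grip":-1},{"translation":[35,-34,0],"twist":[0,0,0],"grip":-1},{"translation":[35,-34,0],"twist":[0,0,0],"grip":-1},{"translation":[35,-34,0],"twist":[0,0,0],"grip":-1},{"translation":[35,-34,0],"twist":[0,0,0],"grip":-1},{"translation":[35,-34,0],"twist":[0,0,0],"grip":-1}]' 20
python3 -c "
from h import *
st([-180,-75,160])"
```

```text
t: 1.1
tool_pos: [0.503, -0.2132, 0.2125]
orientation: [-3.124, -0.245, 0.009]
force: [0.8, -0.9, 0.1]
opening: 0.0175
t 1.10 cup mm [-268.5 -158.6  212.5] F cup [ 0.6 -1.   0.1] open 0.018 twist [ 0.     0.668 -0.027]
shift tool mm [ 86.7 -85.3  52.8]
```

```bash
python3 -m pendant '[{"translation":[30,-30,0],"twist":[0,0,-0.02],"grip":-1},{"translation":[30,-30,0],"twist":[0,0,0],"grip":-1},{"translation":[28,-28,0],"twist":[0,0,0],"grip":-1},{"translation":[0,0,0],"twist":[0,0.135,0],"grip":-1},{"translation":[0,0,0],"twist":[0,0.135,0],"grip":-1},{"translation":[0,0,0],"twist":[0,0.135,0],"grip":-1},{"translation":[0,0,0],"twist":[0,0.135,0],"grip":-1},{"translation":[0,0,0],"twist":[0,0.135,0],"grip":-1},{"translation":[0,0,0],"twist":[0,0,0],"grip":-1},{"translation":[0,0,0],"twist":[0,0,0],"grip":-1}]'
python3 -c "
from h import *
st([-150,-66,134])"
```

```text
t: 2.1
tool_pos: [0.5771, -0.0948, 0.1948]
orientation: [-2.881, -0.26, -0.998]
force: [0.2, -0.4, 1.5]
opening: 0.0006
t 2.10 cup mm [-174.3  -55.6  194.8] F cup [ 0.2 -0.4  1.5] open 0.001 twist [-0.021 -0.006 -0.009]
shift tool mm [-18.6  11.9  62.5]
```

```bash
python3 -m pendant '[{"translation":[-6,4,20],"twist":[-0.02,0,-0.01],"grip":-1},{"translation":[-6,4,20],"twist":[0,0,0],"grip":-1},{"translation":[-6,4,20],"twist":[0,0,0],"grip":-1},{"translation":[0,0,0],"twist":[0,0,0],"grip":-1},{"translation":[0,0,0],"twist":[0,0,0],"grip":-1},{"translation":[0,0,0],"twist":[0,0,0],"grip":-1},{"translation":[0,0,0],"twist":[0,0,0],"grip":-1},{"translation":[0,0,0],"twist":[0,0,0],"grip":-1},{"translation":[0,0,0],"twist":[0,0,0],"grip":-1},{"translation":[0,0,0],"twist":[0,0,0],"grip":-1}]'
python3 - <<'E'
from h import *
st([-118,-66,134])
p,d=robot.read_camera("wrist");k=K("wrist");cv2.imwrite("pics/w1.png",p[...,::-1])
P=C.inv().apply((pts("wrist",d,k)-O).reshape(-1,3)).reshape(480,640,3)*1000
np.savez("w1.npz",P=P,d=d)
for v in range(60,480,40):
    print(v,[tuple(P[v,u].round().astype(int)) if d[v,u]>0 else 0 for u in (120,320,520)])
E
```

```text
t: 3.1
tool_pos: [0.6147, -0.1056, 0.1534]
orientation: [-2.907, -0.284, -1.017]
force: [-0.1, 0.7, -0.1]
opening: 0.0005
t 3.10 cup mm [-139.2  -73.   153.4] F cup [ 0.   0.7 -0.1] open 0.000 twist [ 0.007 -0.009  0.015]
shift tool mm [ 4.6 -7.1 28.4]
60 [(np.int64(-56), np.int64(4), np.int64(215)), (np.int64(-28), np.int64(-74), np.int64(191)), (np.int64(-26), np.int64(-169), np.int64(191))]
100 [(np.int64(-54), np.int64(14), np.int64(192)), (np.int64(-51), np.int64(-74), np.int64(190)), (np.int64(-49), np.int64(-165), np.int64(190))]
140 [(np.int64(-75), np.int64(11), np.int64(190)), (np.int64(-73), np.int64(-74), np.int64(191)), (np.int64(-71), np.int64(-162), np.int64(190))]
180 [(np.int64(-95), np.int64(7), np.int64(190)), (np.int64(-93), np.int64(-74), np.int64(190)), (np.int64(-92), np.int64(-157), np.int64(190))]
220 [(np.int64(-112), np.int64(4), np.int64(190)), (np.int64(-111), np.int64(-75), np.int64(191)), (np.int64(-110), np.int64(-154), np.int64(190))]
260 [(np.int64(-106), np.int64(32), np.int64(127)), (np.int64(-111), np.int64(-76), np.int64(145)), (np.int64(-111), np.int64(-175), np.int64(148))]
300 [(np.int64(-112), np.int64(59), np.int64(63)), (np.int64(-137), np.int64(-75), np.int64(167)), (np.int64(-91), np.int64(-251), np.int64(0))]
340 [(np.int64(-145), np.int64(34), np.int64(104)), (np.int64(-158), np.int64(-75), np.int64(192)), (np.int64(-126), np.int64(-244), np.int64(2))]
380 [(np.int64(-176), np.int64(-33), np.int64(248)), (np.int64(-176), np.int64(-73), np.int64(254)), (np.int64(-175), np.int64(-113), np.int64(249))]
420 [(np.int64(-183), np.int64(-34), np.int64(247)), (np.int64(-183), np.int64(-73), np.int64(254)), (np.int64(-182), np.int64(-111), np.int64(250))]
460 [(np.int64(-215), np.int64(66), np.int64(0)), (np.int64(-193), np.int64(-74), np.int64(212)), (np.int64(-213), np.int64(-228), np.int64(1))]
```

View pics/w1.png

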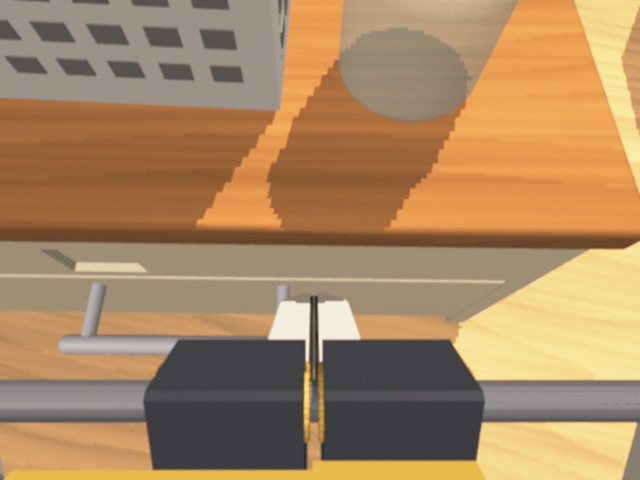

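The shut tips are at (314,300), above the handle bar at y≈343. There is a light patch on the rail at (75–145, 262–272), which may be the recess floor, so I'll check it in the depth data.

```bash
python3 - <<'E'
import numpy as np
z=np.load("w1.npz");P=z['P']
for v in (252,256,260,264,268,270,273):
    print(v,[(u,*P[v,u].round().astype(int).tolist()) for u in range(20,280,20)])
E
```

```text
252 [(20, -111, 69, 151), (40, -112, 58, 152), (60, -106, 58, 138), (80, -106, 48, 137), (100, -106, 38, 138), (120, -106, 27, 139), (140, -111, 11, 152), (160, -111, 1, 153), (180, -111, -9, 153), (200, -111, -18, 154), (220, -111, -28, 153), (240, -112, -38, 155), (260, -111, -47, 155)]
256 [(20, -111, 73, 144), (40, -111, 64, 144), (60, -108, 58, 138), (80, -106, 50, 133), (100, -106, 40, 133), (120, -106, 30, 133), (140, -112, 12, 148), (160, -111, 3, 147), (180, -111, -7, 148), (200, -111, -17, 148), (220, -111, -27, 149), (240, -111, -37, 150), (260, -111, -46, 149)]
260 [(20, -112, 76, 140), (40, -111, 66, 140), (60, -110, 58, 137), (80, -106, 55, 125), (100, -106, 43, 126), (120, -106, 32, 127), (140, -111, 15, 141), (160, -111, 5, 142), (180, -111, -6, 143), (200, -111, -16, 143), (220, -111, -26, 143), (240, -111, -36, 143), (260, -111, -46, 143)]
264 [(20, -111, 81, 132), (40, -111, 70, 133), (60, -111, 60, 133), (80, -107, 56, 122), (100, -107, 46, 121), (120, -107, 34, 122), (140, -111, 17, 135), (160, -111, 6, 137), (180, -111, -4, 137), (200, -111, -14, 136), (220, -11
[... 230 characters left out ...]
130), (180, -111, -2, 130), (200, -111, -12, 130), (220, -111, -23, 130), (240, -111, -34, 132), (260, -111, -44, 131)]
270 [(20, -112, 86, 124), (40, -111, 76, 124), (60, -111, 64, 125), (80, -111, 54, 124), (100, -110, 45, 122), (120, -110, 33, 123), (140, -110, 23, 122), (160, -111, 10, 126), (180, -111, -1, 127), (200, -111, -11, 126), (220, -111, -23, 128), (240, -111, -33, 128), (260, -111, -44, 129)]
273 [(20, -111, 91, 117), (40, -111, 79, 119), (60, -111, 67, 119), (80, -111, 56, 119), (100, -111, 45, 120), (120, -111, 34, 120), (140, -112, 23, 121), (160, -111, 12, 121), (180, -111, 1, 121), (200, -111, -11, 123), (220, -111, -21, 122), (240, -111, -32, 122), (260, -111, -44, 123)]
```

The depth shows the recess at y≈18–58, centred near y≈38, on x=-106, with the rail at x=-111. I'll touch the rail beside it and feel across to confirm.

```bash
python3 -m pendant '[{"translation":[0,-26,8],"twist":[0,0,0.015],"grip":-1},{"translation":[0,-26,8],"twist":[0,0,0],"grip":-1},{"translation":[0,-26,8],"twist":[0,0,0],"grip":-1},{"translation":[0,0,0],"twist":[0,0,0],"grip":-1},{"translation":[0,0,0],"twist":[0,0,0],"grip":-1},{"translation":[0,0,0],"twist":[0,0,0],"grip":-1},{"translation":[0,0,0],"twist":[0,0,0],"grip":-1},{"translation":[0,0,0],"twist":[0,0,0],"grip":-1},{"translation":[0,0,0],"twist":[0,0,0],"grip":-1},{"translation":[0,0,0],"twist":[0,0,0],"grip":-1}]'
python3 -c "
from h import *
st([-117,3,133])"
```

```text
t: 4.15
tool_pos: [0.6161, -0.0291, 0.1357]
orientation: [-2.907, -0.253, -1.021]
force: [0.0, -0.3, 0.4]
opening: 0.0005
t 4.15 cup mm [-124.     2.1  135.7] F cup [-0.  -0.3  0.4] open 0.000 twist [ 0.012 -0.012 -0.004]
shift tool mm [ 3.8 -1.   6.5]
```

```bash
python3 -m pendant '[{"translation":[0.6,0,1.1],"twist":[0,-0.01,0],"grip":-1},{"translation":[0.6,0,1.1],"twist":[0,0,0],"grip":-1},{"translation":[0.6,0,1.1],"twist":[0,0,0],"grip":-1},{"translation":[0.6,0,0.5],"twist":[0,0,0],"grip":-1},{"translation":[0.6,0,0.5],"twist":[0,0,0],"grip":-1},{"translation":[0.6,0,0.5],"twist":[0,0,0],"grip":-1},{"translation":[0.6,0,0.5],"twist":[0,0,0],"grip":-1},{"translation":[0.6,0,0.5],"twist":[0,0,0],"grip":-1},{"translation":[0.6,0,0.5],"twist":[0,0,0],"grip":-1},{"translation":[0.6,0,0.5],"twist":[0,0,0],"grip":-1}]'
python3 -c "
from h import *
st([-117,3,133])"
```

```text
t: 5.15
tool_pos: [0.6233, -0.0283, 0.1337]
orientation: [-2.916, -0.257, -0.998]
force: [-24.4, -3.0, 15.5]
opening: 0.0001
t 5.15 cup mm [-116.8    1.5  133.7] F cup [-24.6   1.5  15.5] open 0.000 twist [ 0.011  0.004 -0.002]
shift tool mm [-0.6 -1.5  0.5]
```

```bash
python3 -m pendant '[{"translation":[-0.5,0,-0.4],"twist":[0,0,0],"grip":-1},{"translation":[0,0,0],"twist":[0,0,0],"grip":-1},{"translation":[0,-3,0],"twist":[0,0,0],"grip":-1},{"translation":[0.1,-3,0.1],"twist":[0,0,0],"grip":-1},{"translation":[0.1,-3,0.1],"twist":[0,0,0],"grip":-1},{"translation":[0.1,-3,0.1],"twist":[0,0,0],"grip":-1},{"translation":[0.1,-3,0.1],"twist":[0,0,0],"grip":-1},{"translation":[0.1,-3,0.1],"twist":[0,0,0],"grip":-1},{"translation":[0.1,-3,0.1],"twist":[0,0,0],"grip":-1},{"translation":[0.1,0,0.1],"twist":[0,0,0],"grip":-1}]'
python3 -c "
from h import *
st([-117,38,133])"
```

```text
t: 6.15
tool_pos: [0.619, -0.0058, 0.1328]
orientation: [-2.917, -0.258, -0.996]
force: [-0.5, 1.0, -0.1]
opening: 0.0003
t 6.15 cup mm [-117.    24.4  132.8] F cup [-0.3  1.  -0.1] open 0.000 twist [ 0.011  0.006 -0.002]
shift tool mm [  0.1 -13.6  -0.3]
```

```bash
python3 -m pendant '[{"translation":[0.3,0,0.3],"twist":[0,0,0],"grip":-1},{"translation":[0.3,-2.8,0.2],"twist":[0,0,0],"grip":-1},{"translation":[0.3,-2.8,0.2],"twist":[0,0,0],"grip":-1},{"translation":[0.3,-2.8,0.2],"twist":[0,0,0],"grip":-1},{"translation":[0.3,-2.8,0.2],"twist":[0,0,0],"grip":-1},{"translation":[0.3,-2.5,0.2],"twist":[0,0,0],"grip":-1},{"translation":[0.3,0,0.2],"twist":[0,0,0],"grip":-1},{"translation":[0.3,0,0.2],"twist":[0,0,0],"grip":-1},{"translation":[0.3,0,0.2],"twist":[0,0,0],"grip":-1},{"translation":[0.3,0,0.2],"twist":[0,0,0],"grip":-1}]'
python3 -c "
from h import *
st([-112,38,133])"
```

```text
t: 7.15
tool_pos: [0.6208, 0.0102, 0.1335]
orientation: [-2.916, -0.258, -0.997]
force: [-3.7, 0.3, 1.4]
opening: 0.0008
t 7.15 cup mm [-112.4   39.9  133.5] F cup [-3.6  1.   1.4] open 0.001 twist [ 0.011  0.005 -0.001]
shift tool mm [0.  1.9 0.7]
```

Sliding from y≈24 to y≈40, the tip dropped 4.6 mm and met a light 3.6 N. That is the recess, and now I push the catch.

```bash
python3 -m pendant '[{"translation":[0.8,0.3,0.6],"twist":[0,0,0],"grip":-1},{"translation":[0.8,0.3,0.6],"twist":[0,0,0],"grip":-1},{"translation":[0.8,0,0.6],"twist":[0,0,0],"grip":-1},{"translation":[0.8,0,0.6],"twist":[0,0,0],"grip":-1},{"translation":[0.8,0,0.6],"twist":[0,0,0],"grip":-1},{"translation":[0.8,0,0.6],"twist":[0,0,0],"grip":-1},{"translation":[0.8,0,0.6],"twist":[0,0,0],"grip":-1},{"translation":[0.8,0,0.6],"twist":[0,0,0],"grip":-1},{"translation":[0,0,0],"twist":[0,0,0],"grip":-1},{"translation":[0,0,0],"twist":[0,0,0],"grip":-1}]'
python3 - <<'E'
from h import *
st([-112,38,133])
p,d=robot.read_camera("wrist");cv2.imwrite("pics/w2.png",p[...,::-1])
E
```

```text
t: 8.15
tool_pos: [0.6259, 0.011, 0.133]
orientation: [-2.917, -0.261, -0.985]
force: [-6.8, -0.6, 5.1]
opening: 0.0003
t 8.15 cup mm [-107.2   39.7  133. ] F cup [-6.8  0.7  5.1] open 0.000 twist [ 0.007  0.012 -0.   ]
shift tool mm [-3.8  1.7 -2.9]
```

View pics/w2.png

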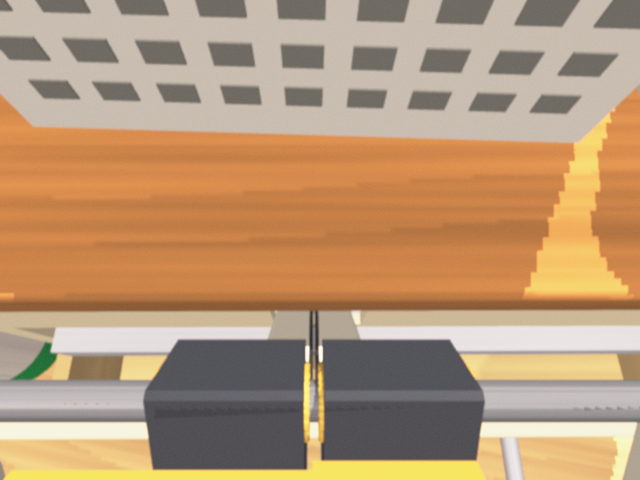

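The drawer has sprung ajar: its interior shows at rows 325–350 and its front edge near row 430. I'll back out, come upright and look.

```bash
python3 -m pendant '[{"translation":[-9,0,-7],"twist":[0,0,0],"grip":-1},{"translation":[0,0,-15],"twist":[0,0,0],"grip":-1},{"translation":[0,0,-30],"twist":[0,0,0],"grip":-1},{"translation":[0,0,-40],"twist":[0,0,0],"grip":-1},{"translation":[0,13,-20],"twist":[0,0,0],"grip":-1},{"translation":[0,13,0],"twist":[0,-0.135,0],"grip":-1},{"translation":[0,13,0],"twist":[0,-0.135,0],"grip":-1},{"translation":[0,0,0],"twist":[0,-0.135,0],"grip":-1},{"translation":[0,0,0],"twist":[0,-0.135,0],"grip":-1},{"translation":[0,0,0],"twist":[0,-0.13,0],"grip":-1}]'
python3 - <<'E'
from h import *
D=R.from_matrix(C.as_matrix()@np.diag([1,-1,-1]))
st([-177,0,160],D)
p,d=robot.read_camera("wrist");k=K("wrist");cv2.imwrite("pics/w3.png",p[...,::-1])
P=C.inv().apply((pts("wrist",d,k)-O).reshape(-1,3)).reshape(480,640,3)*1000
m=(d>0)&(abs(P[...,1])<80)&(P[...,0]<-125)
a=P[m&(abs(P[...,2]-113)<4)];print('front top x',np.percentile(a[:,0],[2,50,98]) if len(a) else 0)
a=P[m&(abs(P[...,2]-101)<4)&(P[...,0]<-180)];print('bar x,y',np.percentile(a,[2,50,98],axis=0) if len(a) else 0)
E
```

```text
t: 9.2
tool_pos: [0.5513, -0.044, 0.2211]
orientation: [3.116, 0.264, -0.052]
force: [-0.4, 0.5, 0.7]
opening: 0.0004
t 9.20 cup mm [-190.5   -0.9  221.1] F cup [-0.3  0.6  0.7] open 0.000 twist [ 0.011  0.034 -0.012]
shift tool mm [15.6 -1.8 60.6]
front top x [-161.79706745 -155.91471572 -149.31089139]
bar x,y [[-202.69207555  -63.50297775   97.08855826]
 [-197.19181201    3.40316544   98.83115142]
 [-182.93233018   66.24126789  100.63864772]]
```

View pics/w3.png

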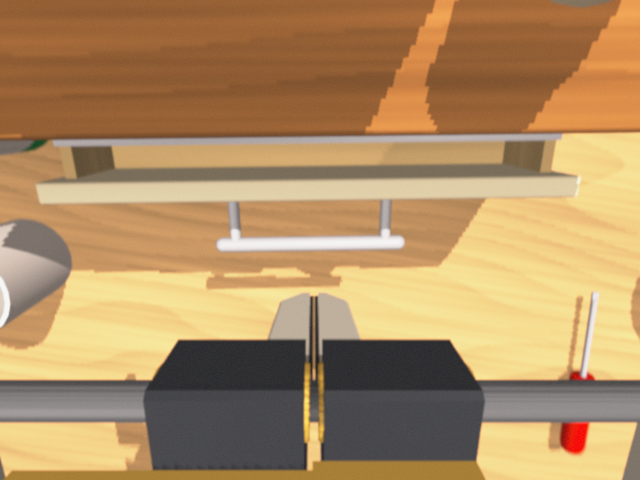

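The drawer is ajar, with the bar at x≈-197.5 (pixels 220–400, row 243) and the drawer front at x≈-162. I'll hook the bar in the gap, at x≈-177.

```bash
python3 -m pendant '[{"translation":[7,-1,25],"twist":[0.01,0.034,-0.012],"grip":-1},{"translation":[7,-1,25],"twist":[0,0,0],"grip":-1},{"translation":[0,0,0],"twist":[0,0,0],"grip":-1},{"translation":[0,0,0],"twist":[0,0,0],"grip":-1},{"translation":[0,0,0],"twist":[0,0,0],"grip":-1},{"translation":[0,0,0],"twist":[0,0,0],"grip":-1},{"translation":[0,0,0],"twist":[0,0,0],"grip":-1},{"translation":[0,0,0],"twist":[0,0,0],"grip":-1},{"translation":[0,0,0],"twist":[0,0,0],"grip":-1},{"translation":[0,0,0],"twist":[0,0,0],"grip":-1}]'
python3 -c "
from h import *
D=R.from_matrix(C.as_matrix()@np.diag([1,-1,-1]))
st([-177,2,84],D)"
```

```text
t: 10.25
tool_pos: [0.5681, -0.0397, 0.1678]
orientation: [-3.128, -0.287, 0.015]
force: [0.6, -0.1, -0.9]
opening: 0.0007
t 10.25 cup mm [-173.2    0.2  167.8] F cup [ 0.6 -0.2 -0.9] open 0.001 twist [-0.002  0.01   0.001]
shift tool mm [-3.  -1.6 83.8]
```

```bash
python3 -m pendant '[{"translation":[-2,-1,20],"twist":[0,0.01,0],"grip":-1},{"translation":[-1,0,20],"twist":[0,0,0],"grip":-1},{"translation":[0,0,12],"twist":[0,0,0],"grip":-1},{"translation":[0,0,10],"twist":[0,0,0],"grip":-1},{"translation":[0,0,8],"twist":[0,0,0],"grip":-1},{"translation":[0,0,8],"twist":[0,0,0],"grip":-1},{"translation":[0,0,4],"twist":[0,0,0],"grip":-1},{"translation":[0,0,0],"twist":[0,0,0],"grip":-1},{"translation":[0,0,0],"twist":[0,0,0],"grip":-1},{"translation":[0,0,0],"twist":[0,0,0],"grip":-1}]'
python3 -c "
from h import *
D=R.from_matrix(C.as_matrix()@np.diag([1,-1,-1]))
st([-177,2,84],D)"
```

```text
t: 11.25
tool_pos: [0.5674, -0.0395, 0.0853]
orientation: [-3.128, -0.287, -0.009]
force: [0.5, -1.0, -0.3]
opening: 0.0003
t 11.25 cup mm [-173.8    0.6   85.3] F cup [ 0.3 -1.1 -0.3] open 0.000 twist [ 0.    -0.006  0.001]
shift tool mm [-3.2 -1.4  1.3]
```

```bash
python3 -m pendant '[{"translation":[-5,0,0],"twist":[0,0,0],"grip":-1},{"translation":[-5,0,0],"twist":[0,0,0],"grip":-1},{"translation":[-8,0,0],"twist":[0,0,0],"grip":-1},{"translation":[-10,0,0],"twist":[0,0,0],"grip":-1},{"translation":[-10,0,0],"twist":[0,0,0],"grip":-1},{"translation":[-10,0,0],"twist":[0,0,0],"grip":-1},{"translation":[-10,0,0],"twist":[0,0,0],"grip":-1},{"translation":[-10,0,0],"twist":[0,0,0],"grip":-1},{"translation":[-10,0,0],"twist":[0,0,0],"grip":-1},{"translation":[-8,0,0],"twist":[0,0,0],"grip":-1}]'
python3 -c "
from h import *
D=R.from_matrix(C.as_matrix()@np.diag([1,-1,-1]))
st([-292,2,84],D)"
```

```text
t: 12.25
tool_pos: [0.4782, -0.0561, 0.0866]
orientation: [3.128, 0.287, 0.02]
force: [2.9, 0.3, -0.7]
opening: 0.0004
t 12.25 cup mm [-264.5    0.4   86.6] F cup [ 2.9 -0.2 -0.7] open 0.000 twist [ 0.001 -0.013  0.002]
shift tool mm [-27.5  -1.7   2.2]
```

```bash
python3 -m pendant '[{"translation":[-6,0,0.5],"twist":[0,-0.01,0],"grip":-1},{"translation":[-6,0,0.5],"twist":[0,0,0],"grip":-1},{"translation":[-5,0,0],"twist":[0,0,0],"grip":-1},{"translation":[-3,0,0],"twist":[0,0,0],"grip":-1},{"translation":[-2,0,0],"twist":[0,0,0],"grip":-1},{"translation":[-2,0,0],"twist":[0,0,0],"grip":-1},{"translation":[-2,0,0],"twist":[0,0,0],"grip":-1},{"translation":[-2,0,0],"twist":[0,0,0],"grip":-1},{"translation":[-1.5,0,0],"twist":[0,0,0],"grip":-1},{"translation":[-1,0,0],"twist":[0,0,0],"grip":-1}]'
python3 -c "
from h import *
D=R.from_matrix(C.as_matrix()@np.diag([1,-1,-1]))
st([-292,2,84],D)"
```

```text
t: 13.25
tool_pos: [0.4522, -0.0611, 0.0862]
orientation: [3.128, 0.286, 0.028]
force: [6.9, 1.7, -2.9]
opening: 0.0008
t 13.25 cup mm [-2.911e+02  1.000e-01  8.620e+01] F cup [ 7.1  0.4 -2.9] open 0.001 twist [ 0.002 -0.017  0.001]
shift tool mm [-0.9 -1.9  2.2]
```

Force is rising to 7 N near the expected stop, so I'll press on a little to confirm it.

```bash
python3 -m pendant '[{"translation":[-1,0,0],"twist":[0,0,0],"grip":-1},{"translation":[-1,0,0],"twist":[0,0,0],"grip":-1},{"translation":[-1,0,0],"twist":[0,0,0],"grip":-1},{"translation":[-1,0,0],"twist":[0,0,0],"grip":-1},{"translation":[-1,0,0],"twist":[0,0,0],"grip":-1},{"translation":[-1,0,0],"twist":[0,0,0],"grip":-1},{"translation":[-1,0,0],"twist":[0,0,0],"grip":-1},{"translation":[-1,0,0],"twist":[0,0,0],"grip":-1},{"translation":[-1,0,0],"twist":[0,0,0],"grip":-1},{"translation":[-1,0,0],"twist":[0,0,0],"grip":-1}]'
python3 -c "
from h import *
D=R.from_matrix(C.as_matrix()@np.diag([1,-1,-1]))
st([-292,2,84],D)"
```

```text
t: 14.25
tool_pos: [0.4524, -0.0611, 0.0865]
orientation: [3.128, 0.288, 0.064]
force: [8.4, 1.8, -3.9]
opening: 0.0002
t 14.25 cup mm [-2.908e+02  1.000e-01  8.650e+01] F cup [ 8.6  0.3 -3.9] open 0.000 twist [ 0.004 -0.041  0.002]
shift tool mm [-1.3 -1.9  2.5]
```

It is at the stop: position unchanged under 8.6 N. Next I unload the bar, rise straight out of the gap and look.

```bash
python3 -m pendant '[{"translation":[3,0,0],"twist":[0,0,0],"grip":-1},{"translation":[3,0,0],"twist":[0,0,0],"grip":-1},{"translation":[0,0,-10],"twist":[0,-0.02,0],"grip":-1},{"translation":[0,0,-15],"twist":[0,-0.02,0],"grip":-1},{"translation":[0,0,-25],"twist":[0,0,0],"grip":-1},{"translation":[0,0,-30],"twist":[0,0,0],"grip":-1},{"translation":[0,0,-40],"twist":[0,0,0],"grip":-1},{"translation":[-20,0,-20],"twist":[0,0,0],"grip":-1},{"translation":[-20,0,0],"twist":[0,0,0],"grip":-1},{"translation":[0,0,0],"twist":[0,0,0],"grip":-1}]'
python3 - <<'E'
from h import *
st()
p,d=robot.read_camera("wrist");k=K("wrist")
P=C.inv().apply((pts("wrist",d,k)-O).reshape(-1,3)).reshape(480,640,3)*1000
m=(d>0)&(abs(P[...,1])<80)&(P[...,0]<-125)
a=P[m&(abs(P[...,2]-101)<4)&(P[...,0]<-290)];print('bar',np.percentile(a,[2,50,98],axis=0).round(1) if len(a) else 0)
for n in("scene","top"):
    q,e=robot.read_camera(n);cv2.imwrite(f"pics/{n}9.png",q[...,::-1])
    z=np.load(n+"0.npz");A0=pts(n,z['d']);B=pts(n,e)
    ch=(abs(e-z['d'])>.006)
    for nm,(x,y,r) in dict(mug=(.455,.225,.07),pot=(.435,.49,.12),cleaner=(.595,.228,.04),col=(.593,-.496,.1),board=(.77,-.0,.1),scr=(.41,-.3,.12)).items():
        mm=(np.hypot(A0[...,0]-x,A0[...,1]-y)<r)&(z['d']>0);print(n,nm,mm.sum(),ch[mm].sum())
E
```

```text
t: 15.25
tool_pos: [0.4141, -0.067, 0.2289]
orientation: [3.125, 0.288, -0.026]
force: [0.3, -0.7, -0.9]
opening: 0.0001
t 15.25 cup mm [-329.6    1.2  228.9] F cup [ 0.1 -0.8 -0.9] open 0.000 twist [0.    0.68  0.003]
bar [[-310.   -64.6   99.1]
 [-303.5    0.8  103.1]
 [-291.9   66.1  104.9]]
scene mug 1778 569
scene pot 5148 1627
scene cleaner 733 185
scene col 4425 1159
scene board 6019 1053
scene scr 5185 1721
top mug 1441 618
top pot 4287 1729
top cleaner 547 186
top col 2980 1217
top board 3253 1065
top scr 4235 1912
```

View pics/top9.png

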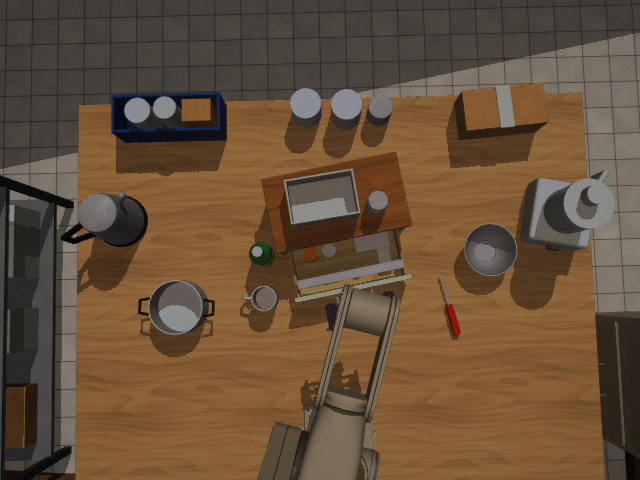

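The top view shows the drawer fully drawn out with its front at about (355,288). The mug (264,298), cleaner (261,253), jar (377,201), basket, saucepan, colander and screwdriver are all at their earlier pixels, and the gripper is clear.

```bash
python3 -c "
from plant import robot
print(robot.close_job())"
```

```text
the job is handed in; nothing more can be done
None
```

The drawer is open, and I handed the job in at about 15 s of the 67 s allowed.

- **Finding the catch:** The wrist camera's depth already showed the recess at y≈+38 mm of the unit. I confirmed it by touch: sliding along the rail, the tip dropped 4.6 mm and met about 3.6 N.
- **First contact:** The first touch on the rail was firmer than "light". It reached about 29 N on the shut fingertips before I backed off, well under the 120 N wrist limit.
- **Catch and drawer:** I pushed the catch in about 5 mm and the drawer sprang to about 52 mm. I hooked the bar with shut fingers, drew it until the position stopped changing under about 9 N, then unloaded it and lifted clear.

**Last checks:**
- The bar was at x≈-303.5 mm of the unit, which puts the drawer about 158–160 mm out. That agrees with the stop at 160 to within measuring noise.
- The force reading was back to about zero and the gripper was clear of everything.
- My automatic depth comparison of the bystanders was useless: noise flagged about a third of the pixels everywhere. By eye in the top view, all of them stand where they did before.

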